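# Change the receiver under the filter funnel on an indexing shuttle

### The arm

A 6-joint arm with a two-finger parallel gripper is mounted at the origin on a cart in front of the work surface, level with it; the furniture and walls round the work are solid. World frame = base frame: x ahead of the robot, y to its left, z up, the work surface at z = 0. Lengths are in m, angles in rad, forces in N, time in s.
With the tool pointing down it reaches from about 0.275 to 0.85 m from the base axis. Payload 5.2 kg.
Tool frame: the origin (TCP) lies midway between the tips of the shut fingers; the grasp point (between the pads) lies 19 mm behind it; z points along the fingers, y is the line along which they close (so a half turn about z gives the same grasp; the last joint's range is limited). The gripper opens to 85 mm and grips with 20 to 120 N. Pads are 22 mm wide; open, the fingers measure 114 mm over their backs; the gripper's body (76 mm by 85 mm) begins 54 mm behind the grasp point. The pads swing forward as they close: fully open they stand 13 mm farther back than shut.
Start: joints at [-1.424, 0.259, 1.535, -0, 1.348, -0.203], TCP at [0.189, -0.517, 0.231] pointing down, gripper open.
Joint ranges: [-3.14, 3.14], [-0.91, 2.08], [0.19, 2.58], [-1.22, 4.36], [0.22, 2.71], [-3.12, 3.12]. Speed limits (rad/s): [2.57, 2.57, 3.14, 3.14, 3.14, 3.14].

### API

Orientations are given as a 3x3 rotation matrix whose columns are the frame's x, y, z axes.
In Python, from cell import env gives the robot as it stands. Calls block until the motion is done:
- env.goto(position, orientation): joint-space move of the TCP to a pose.
- env.move_straight(position, rotation=None, speed=0.15): straight line of the TCP; rotation=None keeps the orientation; speed is the mean speed in m/s.
- env.movej(angles): joint-space move.
- env.open() and env.close(newtons=None): open the fingers fully, or close them until they stop; newtons is the grip in N (None keeps the last).
- env.dwell(seconds).
- env.inverse_kinematics(position, orientation): joint angles nearest the present ones, or None.
- env.state(): the state.
- env.grab_frame(name): name is "scene" or "top" or "wrist"; returns a dict with "color" (480x640x3 uint8, red, green, blue), "z_map" (480x640 float32, m along the optical axis (not along the pixel's ray), 0 where there is no reading), "intrinsics" (3x3 intrinsics, pixels), "rvec" (rotation vector, rad) and "tvec" (3), from world to camera coordinates, as OpenCV has them. Camera axes: x right, y down, z forward; pixel columns grow to the right and rows downward; lengths in m; the calibration is good to about 2 mm. A picture is of the moment at which its call begins.
A pose or a line that the arm cannot do raises env.MotionError and nothing moves.
- env.finish_job(): hands the job in; it is judged then, once.
The state is a dict: "time": time; "joint_pos": joint angles; "joint_velocities": joint speeds; "tau": joint torques, N m; "tcp_pos": TCP position; "tool_rot": TCP orientation; "wrist_force": force on the tool from outside, world axes, zero at the start; "torque": the same for the moment, N m; "grip_width": opening from 0.0 (shut) to 1.0 (fully open); "grasp_force": force on a finger pad.
Only numpy, scipy, OpenCV 4.12 (cv2) and the standard library are available. Lean on these libraries where they do the work, as an engineer would, in place of code of your own. Each camera call takes 0.05 s, during which the arm holds its last target. There are 200 camera calls.

### The job

The funnel now drips into the open beaker in the middle nest of the shuttle: bring the other open glass beaker under the funnel and lock the shuttle there. Gently pull the black plunger knob up, turn it clockwise and let it down into its rest notch, let go so that the pin stays up on its own, slide the shuttle across, then turn the knob back and let the pin spring fully home in the hole of the new position. Do not force the knob against its slot or shove the shuttle against the pin; keep all three vessels standing in their nests and leave the loose things on the bench where they are.

Things in the scene. Friction and masses are not known exactly. Their poses are not given: they have to be found in the camera images.
- shuttle_stand: fixed grey base plate, 245 x 240 mm, with two rails. Origin on the bench below the middle of its length; +x away from the robot, y along the rails. In its frame: plunger axis and row of index holes at x -65 mm (plunger at y 0), grip posts at x -60, nests and funnel at x 55, funnel column at x 112, 224 mm high. The plunger's bracket, 46 mm wide, reaches over the shuttle, top at z 56 mm
- shuttle: aluminium plate, 172 x 236 mm, top at z 38 mm, running along the stand's y with about 1.5 N of friction. Three index holes 10 mm wide, 65 mm apart, in its front strip; white block behind with three nests 59 mm wide, 10 mm deep, 65 mm apart: the hole at the pin says which nest is under the funnel. Origin: the stand's, when the middle hole is at the pin
- shuttle_slide (a joint): place of the shuttle along the stand's y in m: 0 in the middle position (at the start, locked), +0.065 when it is shifted to +y (left) so that its right-hand (-y) nest is under the funnel, -0.065 the other way. The stops are beyond, at +-0.076
- post_left (a point): grip point of the left (+y) grip post of the shuttle: an upright black post 16 mm thick (20 mm at its head), standing from z 38 to z 116 mm; the point is on its axis at z 97 mm. It stands 108 mm left of the middle hole, so it stays 43 mm or more clear of the plunger axis
- post_right (a point): the same on the right-hand (-y) post, 108 mm right of the middle hole
- knob: round black ribbed knob, 34 mm thick, 24 mm high (z 100 to 124 mm with the pin home), on an upright axis. It carries a steel guide pin, 4 mm thick, 18 mm out from the axis at z 68, through the sleeve's slot, pointing to the robot when the knob is not turned; a white line on top lies over it. Knob, guide pin and index pin rise together against a spring: 5 N at home, 0.3 N more per mm
- knob_grip (a point): point on the knob's axis 10 mm below the knob's top, where to grip; it rises with the knob
- plunger_lift (a joint): rise of the pin and the knob in m: 0 with the pin fully home in a hole, about 0.005 with the pin's tip resting on the plate between two holes, 0.006 to 0.019 when parked in the rest notch
- knob_turn (a joint): turn of the knob in rad, clockwise from above positive: 0 with the guide pin in the upright slot, 1.2 in the rest notch
- plunger_housing: lock nut and steel sleeve, 30 mm thick, below the knob (origin: bench height, on the axis), with a J slot 5.5 mm wide for the guide pin: upright, then a level leg clockwise, at its end (1.2 rad) a rest notch 2.5 mm deep. Its height is set by screwing: the knob turns only when lifted 15.5 to 17.3 mm, this window give or take 6 mm. The slot ends hard above it and past the notch: not over 15 N
- plunger_pin: steel index pin below the knob, 8 mm thick with a round nose, 5 mm into the plate when home, 1 mm of play all round. It drops into a hole by itself when the shuttle is within about 1.5 mm, else it rides on the plate until the hole comes. Not over 30 N between it and the shuttle
- funnel_tip (a point): lower end of the stem of the clear plastic funnel (80 mm wide at its top, z 188 mm), which is fixed to the stand: 122 mm above the bench, 13 mm above the beakers' rims
- beaker_next: open glass beaker, 55 mm wide, 71 mm high, loose in the left or the right nest: the one to bring under the funnel. Origin at the centre of its underside
- beaker_used: open glass beaker of the same size, loose in the middle nest, under the funnel at the start. Origin at the centre of its underside
- lidded_jar: white sample jar with a screw lid, 54 mm wide, 69 mm high, loose in the other outer nest. Origin at the centre of its underside
- timer: bystander: small white timer, 58 x 62 x 18 mm, loose on the bench right of the stand's front edge. Beyond it, right of the stand (x over 0.47 m, y under -0.08 m), stands a fixed drawer box, 210 mm high with bottle caps on top: go round or over it
- autoclave_tape: bystander: roll of tape, 58 mm wide, 19 mm high, loose on the bench at the front
- bottle_cap_2: bystander: white bottle cap, 52 mm wide, 24 mm high, loose at the front of the bench, right of the tape

How it is judged:
On the way, in this order (a step that is already met when the one before it is completed fails the run):
1. the knob is parked in the rest notch and let go: pin up, knob turned clockwise, nothing holding it (value of joint plunger_lift between 0.0055 and 0.0195 m and value of joint knob_turn above 1.12 rad and contact force between the fingers and knob below 0.2 N), for 0.2 s.
2. the shuttle is slid across: the other open beaker is nearly under the funnel (within 20 mm) (horizontal distance between beaker_next and funnel_tip below 0.02 m), for 0.1 s.
At the end, for the whole second after the job is handed in: The pin is fully home in the hole of the new position (within 1.5 mm), the knob turned back, the other open beaker stands under the funnel (centre within 8 mm of the stem, seen from above), and all three vessels stand upright (within 0.1 rad) down in their nests (value of joint plunger_lift below 0.0015 m and value of joint knob_turn below 0.3 rad and horizontal distance between beaker_next and funnel_tip below 0.008 m and angle between each of beaker_used, beaker_next, lidded_jar's own z axis and vertical below 0.1 rad and height (world z) of each of beaker_used, beaker_next, lidded_jar below 0.043 m); the robot touches nothing.
It fails at once if the guide pin is forced against the slot of the sleeve, short of the rest notch, with more than 15 N (contact force between knob and plunger_housing above 15 N and value of joint knob_turn below 1.05 rad).
It fails at once if the shuttle is shoved against the index pin, or the pin against the plate, with more than 30 N (contact force between plunger_pin and shuttle above 30 N).
It fails at once if a vessel is tipped by more than 0.3 rad (angle between any of beaker_used, beaker_next, lidded_jar's own z axis and vertical above 0.3 rad).
It fails at once if a loose bystander on the bench is moved by more than 20 mm (distance of any of timer, autoclave_tape, bottle_cap_2 from where it was at the start of the episode above 0.02 m).
It also fails if it takes over 62 s, if anything falls off the work surface, if the arm or the gripper's body presses on something with over 40 N, if the wrist force passes 120 N, or if a joint passes its speed limit or range.

## Working session

There is one attempt and no reset: what is moved stays moved. The work goes in short steps, each a Python script; the robot and the scene stay as the last script left them, time stands still between calls to the robot, and variables do not carry over. Pictures are saved under pics/ and viewed, at most 10 in all, crops included, and the job is handed in when it is done.

```bash
ls; mkdir -p pics; cat > h.py <<'E'
import numpy as np, cv2
from cell import env
def snap(n,f):
    d=env.grab_frame(n); cv2.imwrite('pics/'+f+'.png',d['color'][:,:,::-1]); np.savez('pics/'+f+'.npz',**d); return d
def cam(d):
    R=cv2.Rodrigues(np.array(d['rvec'],float))[0]; return np.array(d['intrinsics'],float),R,np.array(d['tvec'],float).ravel()
def onplane(d,u,v,z):
    K,R,t=cam(d); c=-R.T@t; r=R.T@np.linalg.inv(K)@[u,v,1]; return c+r*(z-c[2])/r[2]
def proj(d,P):
    K,R,t=cam(d); q=K@(R@np.array(P)+t); return q[:2]/q[2]
def cloud(d):
    K,R,t=cam(d); v,u=np.mgrid[:480,:640]; z=d['z_map']
    p=np.stack([(u-K[0,2])/K[0,0]*z,(v-K[1,2])/K[1,1]*z,z],-1); return (p-t)@R
def down(yaw): # tool y axis at angle yaw from world y ; z down
    c,s=np.cos(yaw),np.sin(yaw); y=np.array([-s,c,0]); z=np.array([0,0,-1.]); return np.stack([np.cross(y,z),y,z],1)
E
python3 - <<'E'
from h import *
a=snap('top','top0');b=snap('scene','scene0')
cv2.imwrite('pics/both.png',cv2.resize(np.vstack([a['color'],b['color']])[:,:,::-1],(448,672))[:600])
for d in(a,b):
    K,R,t=cam(d);print(K[0,0],-R.T@t,R[2])
s=env.state();print(s['time'],s['tool_rot'],s['grip_width'],s['wrist_force'])
E
```

```text
pics
489.6799367817513 [0.42127059 0.06031243 0.94275946] [ 0.12344895 -0.00698244 -0.99232636]
437.52685999517945 [0.03304062 0.49320426 0.61198672] [ 0.59277604 -0.51313492 -0.62073273]
0.1 [[ 9.39450130e-01  3.42685563e-01 -2.42124279e-04]
 [ 3.42685490e-01 -9.39448781e-01  1.62543045e-03]
 [ 3.29548192e-04 -1.60998333e-03 -9.99998650e-01]] 1.0019015984128756 [ 0.21661881  0.2851405  -0.37314728]
```

View pics/top0.png

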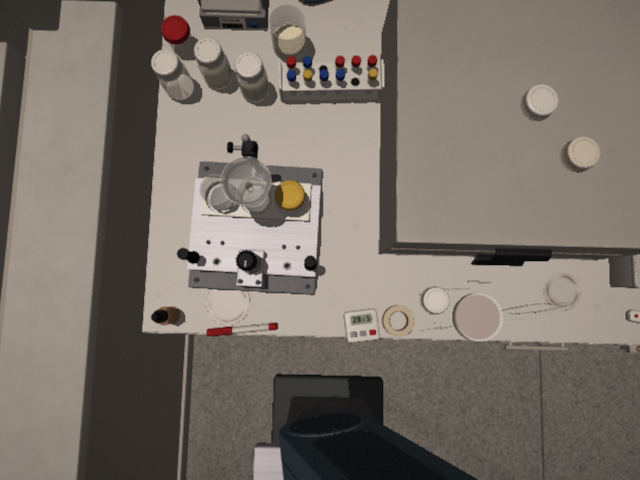

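View pics/scene0.png

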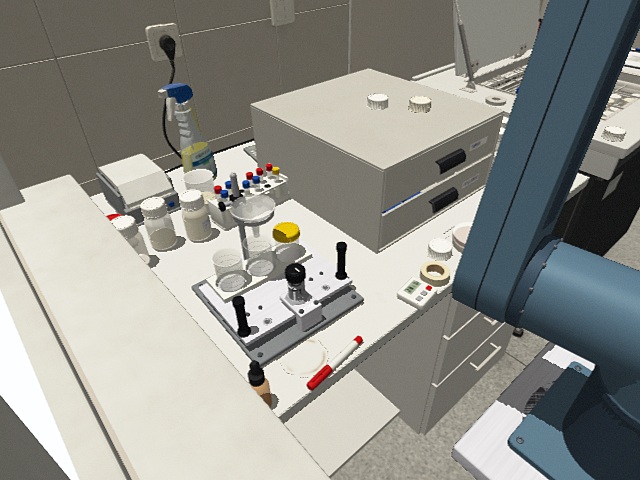

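Top view: the knob is at about (246,261), the posts at (193,257) and (311,263), the yellow-lidded jar in the right nest (290,195) and the empty beaker on the left (222,195). So the shuttle must go to -y (-0.065).

```bash
python3 - <<'E'
from h import *
for n in('top0','scene0'):
    d=np.load(f'pics/{n}.npz'); P=cloud(d); C=d['color'].astype(int)
    dark=C.max(2)<70
    k0=onplane(np.load('pics/top0.npz'),246,261,.124)
    for nm,(u,v),zt in(('knob',(246,261),.124),('left',(184,253),.116),('right',(311,263),.116)):
        g=onplane(np.load('pics/top0.npz'),u,v,zt)
        m=(np.linalg.norm(P[...,:2]-g[:2],axis=-1)<.04)&(P[...,2]>zt-.012)&(P[...,2]<zt+.01)
        q=P[m]; 
        if len(q):
            c,r=cv2.minEnclosingCircle(q[:,:2].astype(np.float32)); print(n,nm,g.round(4),len(q),np.round(c,4),round(r,4),q[:,2].max().round(4),q.mean(0).round(4))
d=np.load('pics/top0.npz');C=d['color']
a=cv2.resize(C[225:300,170:330],None,fx=5,fy=5,interpolation=2)
d=np.load('pics/scene0.npz');C=d['color']
b=cv2.resize(C[235:345,220:380],None,fx=5,fy=5,interpolation=2)
o=np.vstack([a,b[:, :]])[:,:,::-1]; cv2.imwrite('pics/crop.png',cv2.resize(o,None,fx=.63,fy=.63))
E
```

```text
top0 knob [0.481  0.1737 0.124 ] 330 [0.4839 0.1758] 0.0175 0.1299 [0.4833 0.1749 0.1242]
top0 left [0.4924 0.2801 0.116 ] 118 [0.4872 0.2831] 0.0085 0.1212 [0.4923 0.2823 0.117 ]
top0 right [0.4812 0.065  0.116 ] 112 [0.4853 0.0674] 0.01 0.1201 [0.4851 0.0678 0.117 ]
scene0 knob [0.481  0.1737 0.124 ] 275 [0.4827 0.1741] 0.0181 0.1256 [0.4796 0.1769 0.1207]
scene0 left [0.4924 0.2801 0.116 ] 141 [0.4916 0.2816] 0.0103 0.1167 [0.4895 0.283  0.1126]
scene0 right [0.4812 0.065  0.116 ] 101 [0.4838 0.0658] 0.0107 0.1174 [0.4822 0.0684 0.1124]
```

View pics/crop.png

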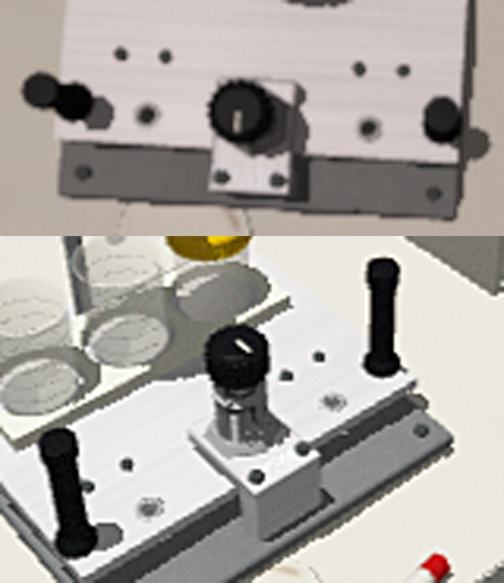

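```bash
cat >> h.py <<'E'
YS=-0.035; K0=np.array([.4832,.1747])
def fl(a): return down(-np.pi/2+YS+a)   # finger line at angle a (ccw) from stand x
E
python3 - <<'E'
from h import *
for b in(-np.pi/2,np.pi/2):
  for a in(.6,0,-.6):
    for z in(.093,.22):print(b,a,z,np.round(env.inverse_kinematics([*K0,z],down(b+YS+a)),2))
E
```

```text
-1.5707963267948966 0.6 0.093 [ 0.13  0.33  1.8  -0.    1.   -0.44]
-1.5707963267948966 0.6 0.22 [ 0.13  0.2   1.64 -0.    1.3  -0.44]
-1.5707963267948966 0 0.093 [ 0.13  0.33  1.8  -0.    1.    0.16]
-1.5707963267948966 0 0.22 [ 0.13  0.2   1.64 -0.    1.3   0.16]
-1.5707963267948966 -0.6 0.093 [ 0.13  0.33  1.8  -0.    1.    0.76]
-1.5707963267948966 -0.6 0.22 [ 0.13  0.2   1.64 -0.    1.3   0.76]
1.5707963267948966 0.6 0.093 [ 0.13  0.33  1.8  -0.    1.    2.71]
1.5707963267948966 0.6 0.22 [ 0.13  0.2   1.64 -0.    1.3   2.71]
1.5707963267948966 0 0.093 [ 0.13  0.33  1.8  -0.    1.   -2.98]
1.5707963267948966 0 0.22 [ 0.13  0.2   1.64 -0.    1.3  -2.98]
1.5707963267948966 -0.6 0.093 [ 0.13  0.33  1.8  -0.    1.   -2.38]
1.5707963267948966 -0.6 0.22 [ 0.13  0.2   1.64 -0.    1.3  -2.38]
```

```bash
python3 - <<'E'
from h import *
env.goto([.36,0.02,.30],fl(.6)); env.goto([*K0,.21],fl(.6))
d=snap('wrist','w1'); print(proj(d,[*K0,.124]),env.state()['time'],env.state()['wrist_force'])
K,R,t=cam(d);print(-R.T@t)
E
```

```text
[321.47690784 238.43984874] 3.0667 [ 0.2057745  -0.35412858  0.81556845]
[0.44443404 0.23396571 0.35265638]
```

View pics/w1.png

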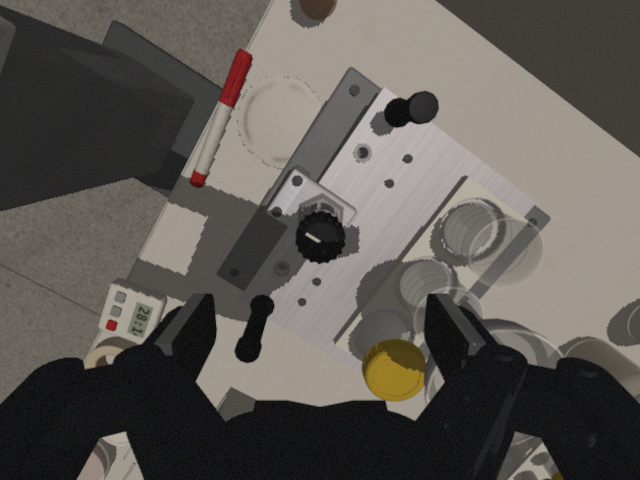

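The wrist view shows the knob top centred at about (321,237), against a predicted (321,238), so the estimate holds. I'll descend and grip.

```bash
python3 - <<'E'
from h import *
env.move_straight([*K0,.094],speed=.12); s0=env.state()
env.close(25); env.dwell(.1); s=env.state()
for q in(s0,s): print(q['time'],q['tcp_pos'],q['wrist_force'],q['torque'],q['grip_width'],q['grasp_force'])
E
```

```text
4.1833 [0.48384571 0.17470097 0.09477555] [-0.73140299  0.76286324 -0.35498144] [-0.02200471  0.00222737  0.00453982] 0.9989345224554969 0.0
4.8083 [0.48307908 0.17458462 0.09437523] [-1.93456797 -1.35983941  6.30193729] [-0.26487155  0.32294752  0.00886598] 0.38982628674236997 25.13840138912201
```

```bash
cat > lift.py <<'E'
from h import *
z0=.094; rec=[]
env.move_straight([*K0,z0+.007],speed=.03)
top=None
for k in range(60):
    z=z0+.007+.0005*k
    if z>z0+.027: break
    env.move_straight([*K0,z],speed=.02); env.dwell(.03); s=env.state(); f=s['wrist_force'][2]
    rec.append((round((z-z0)*1e3,1),round((s['tcp_pos'][2]-.0944)*1e3,2),round(f,2)))
    exp=-(5+.3*(z-z0)*1e3)
    if f<exp-4.5: top=z;break
print(rec,top,s['torque'],s['time'],s['grip_width'])
E
python3 lift.py
```

```text
[(7.0, np.float64(6.26), np.float64(-8.44)), (7.5, np.float64(7.01), np.float64(-8.77)), (8.0, np.float64(7.57), np.float64(-8.56)), (8.5, np.float64(8.08), np.float64(-8.47)), (9.0, np.float64(8.55), np.float64(-7.64)), (9.5, np.float64(9.05), np.float64(-7.87)), (10.0, np.float64(9.56), np.float64(-8.79)), (10.5, np.float64(10.08), np.float64(-8.92)), (11.0, np.float64(10.58), np.float64(-9.31)), (11.5, np.float64(11.06), np.float64(-9.02)), (12.0, np.float64(11.61), np.float64(-8.85)), (12.5, np.float64(12.08), np.float64(-9.86)), (13.0, np.float64(12.59), np.float64(-9.43)), (13.5, np.float64(13.1), np.float64(-9.81)), (14.0, np.float64(13.59), np.float64(-9.78)), (14.5, np.float64(14.1), np.float64(-9.83)), (15.0, np.float64(14.6), np.float64(-9.14)), (15.5, np.float64(15.09), np.float64(-10.86)), (16.0, np.float64(15.63), np.float64(-10.0)), (16.5, np.float64(16.1), np.float64(-10.38)), (17.0, np.float64(16.61), np.float64(-10.92)), (17.5, np.float64(17.12), np.float64(-11.55)), (18.0, np.float64(17.61), np.float64(-10.42)), (18.5, np.float64(18.1), np.float64(-10.13)), (19.0, np.float64(18.49), np.float64(-11.83)), (19.5, np.float64(18.76), np.float64(-16.63))] 0.1135 [-0.31067927  0.24290066  0.00674878] 12.5583 0.38425278996250806
```

```bash
cat > turn.py <<'E'
from h import *
z=.094+.0180
env.move_straight([*K0,z],speed=.02)
rec=[]
for a in np.arange(.5,-.71,-.1):
    env.move_straight([*K0,z],fl(a),speed=.02); env.dwell(.03); s=env.state()
    rec.append((round(a,2),*np.round(s['wrist_force'],1).tolist(),round(s['torque'][2],3)))
    if abs(s['torque'][2]-.007)>.15: break
for r in rec: print(*r)
print(s['time'],s['tcp_pos'],np.arctan2(*s['tool_rot'][:2,1])+0)
E
python3 turn.py
```

```text
0.5 -4.0 -2.7 -10.5 -0.095
0.4 -2.7 -2.0 -10.8 -0.047
0.3 -2.1 -2.1 -10.9 -0.056
0.2 -1.2 -1.3 -11.1 0.024
0.1 0.1 -0.5 -11.3 0.059
0.0 1.2 -1.1 -11.4 0.064
-0.1 1.1 -0.6 -11.7 0.002
-0.2 4.0 -1.0 -11.8 -0.015
-0.3 4.7 -1.4 -10.4 -0.01
-0.4 6.0 -1.4 -12.4 -0.049
-0.5 5.6 -2.2 -12.2 0.009
-0.6 5.7 -1.2 -11.3 -0.025
-0.7 5.7 -2.8 -12.0 0.014
16.4917 [0.48444816 0.17438444 0.11239075] 2.3018285875707765
```

```bash
python3 - <<'E'
from h import *
z=.112; rec=[]
env.move_straight([*K0,z],fl(-.65),speed=.02)
for k in range(14):
    z-=.0005; env.move_straight([*K0,z],fl(-.65),speed=.02); env.dwell(.03); s=env.state()
    rec.append((round((z-.094)*1e3,1),round((s['tcp_pos'][2]-.0944)*1e3,2),*np.round(s['wrist_force'],1).tolist(),round(s['torque'][2],3)))
    if s['wrist_force'][2]>-1: break
for r in rec: print(*r)
snap('scene','sc1');snap('top','tp1'); print(s['time'])
E
```

```text
17.5 17.51 6.0 -2.0 -11.7 0.016
17.0 17.04 5.9 -1.4 -11.6 0.067
16.5 16.58 6.7 -2.0 -11.2 0.06
16.0 16.06 5.2 -2.2 -10.8 -0.014
15.5 15.6 5.8 -1.9 -11.3 0.032
15.0 15.13 5.2 -2.7 -11.2 0.007
14.5 14.64 6.1 -2.7 -11.1 -0.011
14.0 14.14 5.1 -2.7 -10.1 0.047
13.5 13.83 5.4 -1.7 -9.9 0.062
13.0 13.59 5.5 -2.3 -6.8 0.033
12.5 13.31 4.2 -3.6 -3.2 0.036
12.0 13.06 3.3 -3.8 2.1 0.077
20.1417
```

Force unloads at about 13.6 mm, which fits the rest notch. I'll release and look.

```bash
python3 - <<'E'
from h import *
env.open(); s=env.state(); print(s['wrist_force'],s['time'])
env.move_straight([*K0,.22],speed=.2)
d=snap('wrist','w2'); print(proj(d,[*K0,.1375]),env.state()['time'])
C=d['color'][140:340,200:460]; cv2.imwrite('pics/w2c.png',cv2.resize(C[:,:,::-1],None,fx=2,fy=2))
E
```

```text
[-0.07756499  0.90013584  1.20952493] 20.8
[320.02739995 240.39888302] 21.5667
```

View pics/w2c.png

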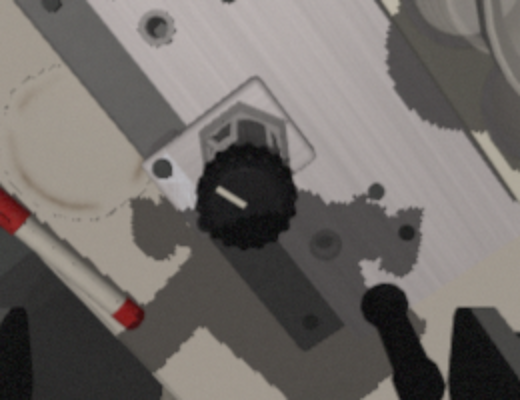

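The knob stays up (line in the crop at (230,197), turned along with the hand). Next I'll grip the left post and slide the shuttle.

```bash
python3 - <<'E'
from h import *
L=np.array([.492,.282]); u=np.array([-np.sin(YS),np.cos(YS)])
env.goto([*L,.20],fl(0)); env.move_straight([*L,.080],speed=.15)
env.close(40); s=env.state(); print(s['time'],s['tcp_pos'],s['wrist_force'],s['grip_width'])
T=L-.065*u
for f in(.01,.03,.065):
    p=L-f*u; env.move_straight([*p,.080],speed=.035); s=env.state(); print(f,s['time'],s['tcp_pos'],s['wrist_force'])
env.dwell(.2);s=env.state(); print(s['tcp_pos'],T,s['wrist_force'])
snap('top','tp2');d=snap('scene','sc2')
C=d['color'][150:350,170:430]; cv2.imwrite('pics/s2c.png',cv2.resize(C[:,:,::-1],None,fx=2.5,fy=2.5,interpolation=2))
E
```

```text
23.6583 [0.49244634 0.28211705 0.08036794] [0.58099856 0.07409494 2.72768675] 0.20787819175583508
0.01 24.0917 [0.49209695 0.27129455 0.0803371 ] [ 0.97290757 -1.14854961  5.60506259]
0.03 24.8167 [0.49140457 0.25121295 0.08032989] [ 1.73135307 -0.75135923  5.18848025]
0.065 25.9667 [0.49027148 0.21646152 0.0803196 ] [2.56475433 0.84133833 5.23230474]
[0.49022346 0.21646561 0.0803135 ] [0.48972546 0.21703981] [ 2.40068524 -0.37018823  4.94811891]
```

View pics/s2c.png

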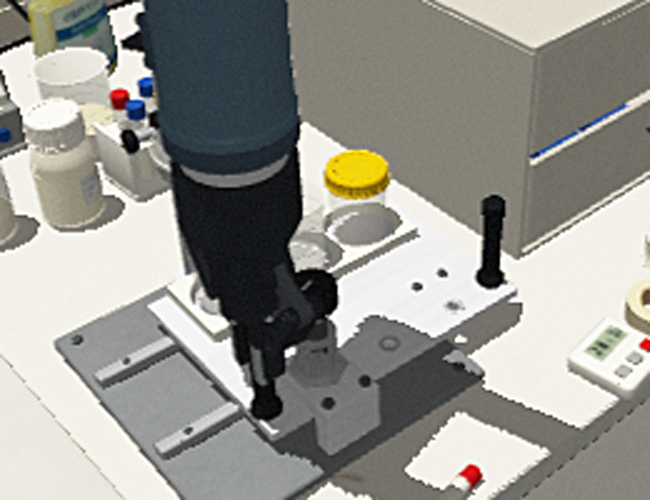

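The shuttle has moved, and the jar and beakers are still standing. I'll measure the displacement from the right post and the hole spacing.

```bash
python3 - <<'E'
from h import *
# displacement of right post head (dark mask, plane z=.11) before/after in scene and top views
for a,b in(('scene0','sc2'),('top0','tp2')):
    r=[]
    for n,g in((a,[.4845,.067]),(b,[.4822,.002])):
        d=np.load(f'pics/{n}.npz');c=proj(d,[*g,.110]);u,v=np.round(c).astype(int)
        w=9; C=d['color'][v-w:v+w+1,u-w:u+w+1].max(2)
        z=d['z_map'][v-w:v+w+1,u-w:u+w+1]; K,R,t=cam(d); zc=(R@[*g,.110]+t)[2]
        m=(C<75)&(abs(z-zc)<.022); P=cloud(d)[v-w:v+w+1,u-w:u+w+1]; m&=P[...,2]>.098
        yy,xx=np.nonzero(m); q=onplane(d,u-w+(xx.min()+xx.max())/2,v-w+(yy.min()+yy.max())/2,.110); r.append(q); print(n,c,m.sum(),q.round(4),P[m].mean(0).round(4))
    print('disp',(r[1]-r[0])[:2]*1e3)
E
```

```text
scene0 [340.56234883 246.8452732 ] 105 [0.4809 0.068  0.11  ] [0.4815 0.0685 0.111 ]
sc2 [366.49868409 232.9313044 ] 93 [0.4792 0.0037 0.11  ] [0.4795 0.0035 0.1107]
disp [ -1.69358186 -64.31816629]
top0 [309.90965435 261.26390256] 96 [0.485  0.0669 0.11  ] [0.4841 0.0672 0.1172]
tp2 [348.01247738 263.62560648] 96 [0.4824 0.002  0.11  ] [0.4819 0.0024 0.117 ]
disp [ -2.54061701 -64.83353355]
```

```bash
python3 - <<'E'
from h import *
env.open(); p=env.state()['tcp_pos']; env.move_straight([p[0],p[1],.19],speed=.25)
env.goto([*K0,.19],fl(-.65)); env.move_straight([*K0,.1078],speed=.15)
env.close(25); env.dwell(.05); s=env.state(); print(s['time'],s['tcp_pos'],s['wrist_force'],s['torque'][2],s['grip_width'])
rec=[]
for k in range(1,16):
    z=.1078+.0005*k; env.move_straight([*K0,z],fl(-.65),speed=.02); env.dwell(.03); s=env.state(); f=s['wrist_force'][2]
    rec.append((round(.5*k,1),round((s['tcp_pos'][2]-.0944)*1e3,2),round(f,1)))
    if f<-14.5: break
print(*[tuple(map(float,r)) for r in rec],z,s['time'],s['torque'][2])
E
```

```text
29.3917 [0.48446355 0.17445615 0.10868333] [ 1.87809797 -1.96092402  4.68562202] -0.014865546482125496 0.38502724386857995
(0.5, 14.35, 3.0) (1.0, 14.51, -0.1) (1.5, 14.65, -1.9) (2.0, 14.82, -5.3) (2.5, 15.01, -6.8) (3.0, 15.25, -9.6) (3.5, 15.59, -9.6) (4.0, 16.07, -10.7) (4.5, 16.54, -9.9) (5.0, 17.05, -9.4) (5.5, 17.52, -10.3) (6.0, 17.99, -9.6) (6.5, 18.5, -10.7) (7.0, 18.96, -10.7) (7.5, 19.42, -11.6) 0.11530000000000001 33.6417 -0.026334455708305053
```

```bash
python3 - <<'E'
from h import *
z=.1148; rec=[]
env.move_straight([*K0,z],fl(-.65),speed=.02)
for a in np.append(np.arange(-.55,.51,.1),[.52,.56,.60,.63]):
    env.move_straight([*K0,z],fl(a),speed=.02); env.dwell(.03); s=env.state()
    rec.append((round(float(a),2),*np.round(s['wrist_force'],1).tolist(),round(float(s['torque'][2]),3)))
    if abs(s['torque'][2])>.14: break
for r in rec: print(*r)
print(s['time'],s['tcp_pos'])
E
```

```text
-0.55 7.9 -2.7 -11.1 0.024
-0.45 7.8 -2.3 -11.3 0.053
-0.35 7.3 -3.1 -11.0 0.052
-0.25 7.8 -2.3 -11.1 0.099
-0.15 6.1 -1.8 -11.2 0.025
-0.05 6.7 -1.9 -11.1 0.038
0.05 6.4 -2.3 -11.6 0.02
0.15 6.5 -1.8 -10.5 0.043
0.25 5.6 -1.9 -11.0 0.001
0.35 5.5 -1.0 -11.9 0.034
0.45 5.7 -2.2 -10.0 0.014
0.52 4.9 -3.1 -10.3 0.002
0.56 6.1 -2.8 -10.9 0.027
0.6 5.1 -2.3 -10.3 0.002
0.63 4.4 -1.1 -10.3 0.073
38.1417 [0.48265297 0.17426334 0.11296522]
```

```bash
python3 - <<'E'
from h import *
z=.1148; rec=[]
for k in range(60):
    z-=.0005 if k<8 or k>26 else .0007
    env.move_straight([*K0,z],fl(.61),speed=.03); s=env.state(); f=s['wrist_force'][2]
    rec.append((round((z-.094)*1e3,1),round(float(s['tcp_pos'][2]-.0944)*1e3,2),round(float(f),1),round(float(s['torque'][2]),2)))
    if f>-2.5: break
for r in rec[::2]+rec[-3:]: print(*r)
print(s['time'])
E
```

```text
20.3 18.0 -11.6 0.01
19.3 17.03 -11.0 0.01
18.3 16.05 -10.8 -0.02
17.3 15.11 -9.8 0.06
16.1 13.96 -10.0 -0.01
14.7 12.74 -9.6 -0.03
13.3 11.68 -9.2 -0.04
11.9 10.64 -8.8 -0.0
10.5 9.44 -7.7 -0.02
9.1 8.2 -8.3 0.0
7.7 6.86 -7.9 0.01
6.3 5.54 -7.9 -0.04
4.9 4.19 -7.5 -0.02
3.5 2.85 -7.0 -0.0
2.5 1.86 -6.1 0.01
1.5 1.4 -1.6 -0.01
2.5 1.86 -6.1 0.01
2.0 1.48 -5.7 -0.04
1.5 1.4 -1.6 -0.01
45.8917
```

The pin seated at the home height, not 5 mm above it. I'll release, retreat and check.

```bash
python3 - <<'E'
from h import *
env.open(); env.move_straight([*K0,.22],speed=.2)
env.goto([.36,.05,.30],fl(.6))
s=env.state(); print(s['time'],s['wrist_force'])
d=snap('top','tp3'); e=snap('scene','sc3')
for n,x in(('top0',d),('sc3',e),('tp3',d)):
    x=np.load(f'pics/{n}.npz'); P=cloud(x); m=(np.linalg.norm(P[...,:2]-K0,axis=-1)<.014)&(P[...,2]>.11)&(P[...,2]<.15); print(n,np.median(P[m][:,2]),np.percentile(P[m][:,2],90))
o=np.vstack([cv2.resize(d['color'][140:300,170:370],None,fx=2.4,fy=2.4,interpolation=2)[:300],cv2.resize(e['color'][200:345,200:400],None,fx=2.4,fy=2.4,interpolation=2)[:300]])
cv2.imwrite('pics/fin.png',o[:600,:,::-1])
E
```

```text
48.0167 [ 0.00213971  0.50074551 -0.87413664]
top0 0.12524032910490374 0.1270890861003971
sc3 0.12292241879974083 0.12407670519723298
tp3 0.12539368475957252 0.1272196362567914
```

View pics/fin.png

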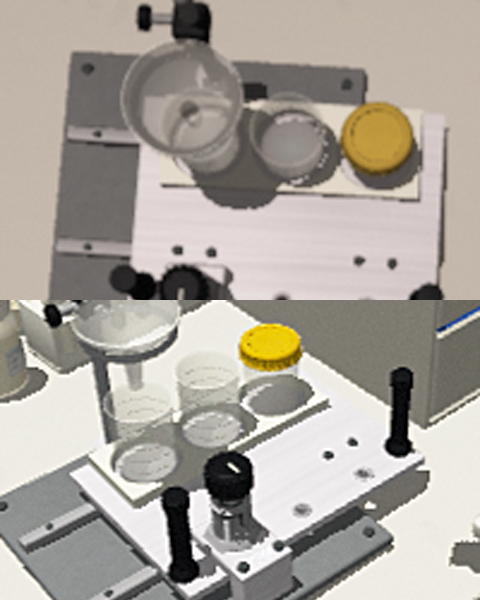

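The knob is back at its starting height (0.125 m both before and after) with its line pointing to the robot. The left beaker is under the funnel and all three vessels are standing, so I'll hand it in.

```bash
python3 -c "
from cell import env
print(env.finish_job())"
```

```text
the job is handed in; nothing more can be done
None
```

The job is handed in at about 48 s of the 62 s allowed: the left beaker stands under the funnel, the pin is home in the new hole with the knob turned back, and all three vessels are upright; the hand-in call returned no verdict.

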